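# Rotate the test-kit cartons in the stock rack

## Robot

A 7-joint arm with a two-finger parallel gripper is mounted at the origin on the work surface. World frame = base frame: x ahead of the robot, y to its left, z up, the work surface at z = 0. Lengths are in mm, angles in rad, forces in N, time in s.
With the tool pointing down it reaches from about 425 to 925 mm from the base axis. Payload 6.8 kg.
Tool frame: the origin (TCP) lies at the very end of the fingers, on their centre line; the grasp point (between the pads) lies 19 mm behind it; y points along the fingers, x is the direction in which the jaws open and shut, and the axes are right-handed (so a half turn about y gives the same grasp; the last joint's range is limited). The gripper opens to 85 mm and grips with 20 to 120 N. Pads are 22 mm wide; open, the fingers measure 114 mm over their backs; the gripper's body (76 mm by 85 mm) begins 54 mm behind the grasp point. The pads swing forward as they close: fully open they stand 13 mm farther back than shut.
Start: joints at [1.227, 0.477, 0.022, 1.555, -0.011, 1.109, -0.083], TCP at [157.703, -656.337, 195.308] pointing down, gripper open.
Joint ranges: [-2.96, 2.96], [-0.34, 2.1], [-1.41, 1.46], [0.24, 2.44], [-1.37, 4.51], [0.17, 1.92], [-2.96, 2.96]. Speed limits (rad/s): [2.39, 2.39, 3.14, 3.14, 3.14, 3.14, 3.14].

## Interface

Orientations are given as [roll, pitch, yaw] about the fixed x, y, z axes, in that order (R = Rz(yaw) Ry(pitch) Rx(roll)).
In Python, from bench import arm gives the robot as it stands.
- The arm moves only by the tool send_rows, never from a script. Its argument "series" is a list of rows, each a list of 2 entries, a list of its own where there are three numbers: the shift along the tool's x, y, z in mm, then the turn about the tool's y in degrees. In form: [[[tx, ty, tz], yaw], ...]. A call has 1 to 8 rows; each row shifts and turns the commanded pose from where the row before left it, along the tool's axes as they then stand; what a row does not reach is not made up. A row lasts 1/8 s, in which the tool goes at most 62.5 mm and 10.7 degrees, less where a joint would pass 70% of its speed; a pose out of reach is approached as far as the arm can. A call is refused whole if a number of a shift passes 62.5 or a number of a turn 10.7, either way. A call with a gripper value outside its range is refused whole. "hand" is the opening, from 0 (shut) to 1 (fully open), set as the call begins (left out, the last holds). The fingers move at their own pace and stop on an object; "squeeze" is the grip in N (left out, the last holds). Time passes only in rows, so rows that do not move let the fingers close. It gives the time, the measured TCP pose, the force and the opening at its end, in the units of the state.
- arm.sense(): the state, without advancing time (a new reading comes with each control period).
- arm.camera(name): name is "side" or "top" or "wrist"; returns (picture, depth): 420x560x3 uint8, red, green, blue; 420x560 float32, mm along the optical axis (not along the pixel's ray), 0 where there is no reading.
- arm.camera_model(name): a dict with "K" (3x3 intrinsics, pixels), "R" (3x3) and "t" (3): a world point X has camera coordinates R X + t; the wrist camera has in their place "tool_from_camera" (4x4, takes a point from camera to tool coordinates, whose origin is the TCP and whose axes are the tool frame's). Camera axes: x right, y down, z forward; pixel columns grow to the right and rows downward; lengths in mm; the calibration is good to about 2 mm. A picture is of the moment at which its call begins: read the wrist's pose just before it. camera_model takes no time and is no camera call.
- arm.hand_in(): hands the job in, once; it reports no verdict.
Trained networks look in the newest picture that a camera, given by its name, has taken for a name from the list of things; names that differ only in an ending like _2 or _b are one class to them, and where a whole thing is asked for, a point or a joint stands for the part that bears it (a point fixed in the world has none). Each returns a list of dicts, best first, with "p" (0 to 1); they miss things now and then, are a little off and sometimes report something else, mostly with a low value. They report only what shows in the picture. A call takes as long as a camera call. They do not tell look-alikes from the thing itself.
- arm.trace(camera, thing): "region" (420x560 bool, what is visible of it).
- arm.pinpoint(camera, thing): "point" ([x, y, z] in mm, in the coordinates of the camera as it stood for that picture, good to about 4 mm: a listed point, or the origin of a listed thing).
The state is a dict: "time_s": time; "joints": joint angles; "joint_vel": joint speeds; "tau": joint torques, N m; "eef_pos": TCP position; "tool_rot": TCP orientation; "wrist_force": force on the tool from outside, world axes, zero at the start; "wrist_torque": the same for the moment, N m; "grip_width": finger opening in mm.
Only numpy, scipy, OpenCV 4.12 (cv2) and the standard library are available. Lean on these libraries where they do the work, as an engineer would, in place of code of your own. Each camera call takes 0.05 s, during which the arm holds its last target. There are 200 camera calls.

## Task

Rotate the stock in the rack's yellow carton lane: put the expired red-topped carton upright in the grey return tray, move the two white-topped cartons one square forward each, keeping their order, and stand the new green-topped carton on the back square behind them. The three in the lane should end upright, centred on their yellow squares and square to the lane. Set cartons down rather than dropping them, do not tip them over, do not knock the rack, and leave everything else where it is.

Things in the scene. Friction and masses are not known exactly. Their poses are not given: they have to be found in the camera images.
- rack: Fixed grey stock rack; origin on the table under the middle square's row, x from its open front (robot side) to its back. Base board 250 x 270 x 20 mm (x -120 to +130 mm). Two posts at x 108 to 128 mm, y +-125 mm, 12 mm wide. Two white liners lie on it, centred at y +-60 mm: one with yellow squares (carton lane), one with blue (jars); which is left varies.
- shelf_edge (a point): Middle of the lower front edge of the rack's clear upper shelf, 270 mm above the table (axes as the rack). The shelf, 270 mm wide, runs 80 mm back from here, 12 mm thick, with one small box at the middle of its rear up to 322 mm above the table. It overhangs the back squares, so a hand must reach in there leaning back towards the front.
- place_front (a point): Centre of the front square (nearest the robot) of the carton lane, on the liner's top (24 mm above the table); x runs along the lane from front to back, z up. The lane's three yellow squares are 75 mm apart, outline 60 mm. The expired carton starts here.
- place_middle (a point): Centre of the middle yellow square, same axes. The older white-topped carton starts here.
- place_back (a point): Centre of the back yellow square, same axes; 27 mm behind the front edge of the upper shelf above it. The other white-topped carton starts here.
- return_tray_in (a point): Centre of the inner floor (5 mm above the table) of the grey open return tray, inside 140 x 140 mm, walls 5 mm thick, rim 35 mm above the table. On the left or right of the rack; fixed.
- expired_center (a point): Centre, half-way up, of the expired carton: yellow, rigid, square base 48 x 48 mm, 64 mm tall, about 150 g, RED top; x and y square to its sides, z up.
- older_center (a point): Centre of the older good carton: a yellow carton like expired (48 x 48 x 64 mm), WHITE top, starting on the middle square.
- old_center (a point): Centre of the other good carton: a yellow carton like expired (48 x 48 x 64 mm), WHITE top, starting on the back square.
- fresh_center (a point): Centre of the freshly delivered carton: a yellow carton like expired (48 x 48 x 64 mm), GREEN top, standing turned up to about 40 degrees on a 4 mm cork board on the side opposite the return tray.
- parcel: Bystander: small cardboard parcel 36 x 70 x 34 mm on the cork board beyond the fresh carton; origin at its underside.
- jar_a: Bystander: jar with blue cap, 44 mm across, 55 mm tall, front of the blue lane; origin at its underside.
- jar_b: Bystander: the same kind of jar at the back of the blue lane.
- tape: Bystander: amber tape roll 90 mm across, 24 mm high, flat on the table before the rack; origin at its underside.
- stapler: Bystander: red and black stapler 120 x 34 x 40 mm on the table before the rack; origin at its underside.
- pen_cup: Bystander: dark steel cup 72 mm across, 90 mm tall, beyond and left of the rack; origin at its underside.
- torch: Bystander: black and yellow torch about 150 x 38 x 38 mm lying beyond and right of the rack; origin at its underside.
There are look-alikes about, which are no part of the job. What is shaped like the part that bears fresh_center but orange or pink is not meant.

How it is judged:
By the outcome, as a careful person would: the job done as asked, in the order asked, and still so for the second after the job is handed in, with the robot touching nothing.
It also fails if it takes over 72 s, if anything falls off the work surface, if the arm or the gripper's body presses on something with over 40 N, if the wrist force passes 120 N, or if a joint passes its speed limit or range.

## Working session

There is one attempt and no reset: what is moved stays moved. The work goes in short steps, Python scripts to look and compute and a tool call to move; the robot and the scene stay as the last step left them, time stands still between calls to the robot, and variables do not carry over. Pictures are saved under pics/ and viewed, about 8 in all and at most 12, crops included, and the job is handed in when it is done.

Besides the shell and the picture viewer there is one more tool, called after "Request:" as name(argument=value, ...), one argument or row to a line, values as JSON. send_rows: Moves the arm, as the interface text tells. Its arguments: {"type":"object","properties":{"series":{"type":"array","items":{"type":"array"}},"hand":{"type":"number"},"squeeze":{"type":"number"}},"required":["series"]}

```bash
ls; mkdir -p pics; cat > h.py <<'E'
import numpy as np, cv2
from bench import arm
from scipy.spatial.transform import Rotation as Ro
def toolpose():
    s=arm.sense(); r=s["tool_rot"]; R=Ro.from_euler('xyz',r).as_matrix() if np.array(r).size==3 else np.array(r)
    return R,np.array(s["eef_pos"])
def cw(name,P,pose=None):
    m=arm.camera_model(name); P=np.atleast_2d(P)
    if name=="wrist":
        T=np.array(m["tool_from_camera"]); R,t=pose or toolpose()
        return (P@T[:3,:3].T+T[:3,3])@R.T+t
    return (P-np.array(m["t"]))@np.array(m["R"])
def cloud(name,depth,pose=None):
    K=np.array(arm.camera_model(name)["K"]); v,u=np.mgrid[:420,:560]
    P=np.stack([(u-K[0,2])/K[0,0]*depth,(v-K[1,2])/K[1,1]*depth,depth],-1).reshape(-1,3)
    return cw(name,P,pose).reshape(420,560,3)
def save(n,im): cv2.imwrite(f"pics/{n}.png",im[...,::-1])
E
python3 - <<'E'
from h import *
print(arm.sense())
for c in ("top","side"):
    im,d=arm.camera(c); save(c,im); np.savez(f"{c}.npz",im=im,d=d)
    for n in "rack shelf_edge place_front place_middle place_back return_tray_in expired_center older_center old_center fresh_center parcel jar_a tape stapler pen_cup torch".split():
        r=arm.pinpoint(c,n); print(c,n,[(round(q["p"],2),cw(c,q["point"])[0].round().tolist()) for q in r[:4]])
a=cv2.imread("pics/top.png");b=cv2.imread("pics/side.png");cv2.imwrite("pics/both.png",cv2.resize(np.vstack([a,b]),(800,1200))[:, :])
E
```

```text
pics
{'time_s': 0.0, 'joints': array([ 1.22692927,  0.47779953,  0.0223283 ,  1.55647446, -0.01151579,
        1.10929908, -0.08308484]), 'joint_vel': array([ 0.00028281, -0.00072732, -0.00098133,  0.00034344,  0.00105633,
        0.00035303,  0.00129593]), 'tau': array([ 5.30105881e-04, -5.96443534e+01,  1.60788048e+00, -2.81197912e+01,
        1.23657405e-02,  9.39902879e-03, -1.33995735e-05]), 'eef_pos': array([ 157.50697582, -655.67484683,  194.31622194]), 'tool_rot': array([-1.57091511,  0.00184882, -1.33498974]), 'wrist_force': array([ 0.35695507, -0.48733015,  0.09787641]), 'wrist_torque': array([ 0.0108296 , -0.00664698,  0.07083424]), 'grip_width': 85.26867281541955}
top rack [(0.87, [595.0, 22.0, -2.0]), (0.44, [579.0, 345.0, 4.0])]
top shelf_edge [(0.66, [640.0, 17.0, 270.0]), (0.56, [674.0, 81.0, 24.0])]
top place_front [(0.65, [519.0, -37.0, 25.0])]
top place_middle [(0.6, [593.0, -40.0, 20.0])]
top place_back [(0.98, [666.0, -45.0, 27.0]), (0.58, [667.0, -42.0, 59.0]), (0.22, [493.0, 323.0, 31.0])]
top return_tray_in [(0.71, [492.0, -345.0, 4.0])]
top expired_center [(0
[... 890 characters left out ...]
0])]
side place_back [(0.59, [670.0, -42.0, 24.0]), (0.58, [595.0, 21.0, -0.0])]
side return_tray_in [(0.71, [490.0, -341.0, 6.0])]
side expired_center [(0.98, [513.0, -35.0, 51.0])]
side older_center [(0.87, [594.0, -38.0, 51.0])]
side old_center [(0.97, [669.0, -46.0, 55.0])]
side fresh_center [(0.88, [365.0, 317.0, 37.0]), (0.84, [474.0, 482.0, 31.0]), (0.8, [373.0, 465.0, 33.0]), (0.75, [492.0, 324.0, 38.0])]
side parcel [(0.83, [579.0, 340.0, 6.0])]
side jar_a [(0.79, [524.0, 80.0, 27.0]), (0.77, [673.0, 75.0, 25.0])]
side tape [(0.67, [350.0, 135.0, -2.0])]
side stapler [(0.82, [340.0, -183.0, -1.0])]
side pen_cup [(0.59, [728.0, 322.0, -2.0])]
side torch [(0.75, [704.0, -319.0, 3.0])]
```

View pics/top.png

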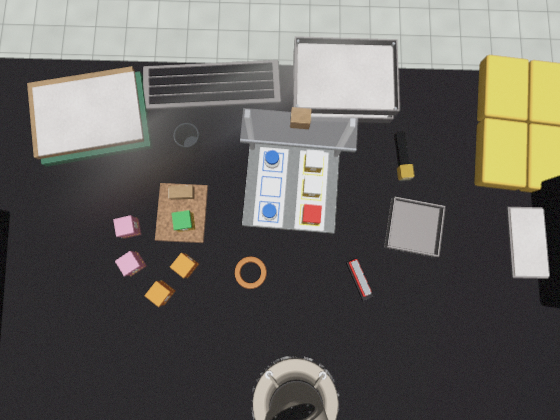

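View pics/side.png

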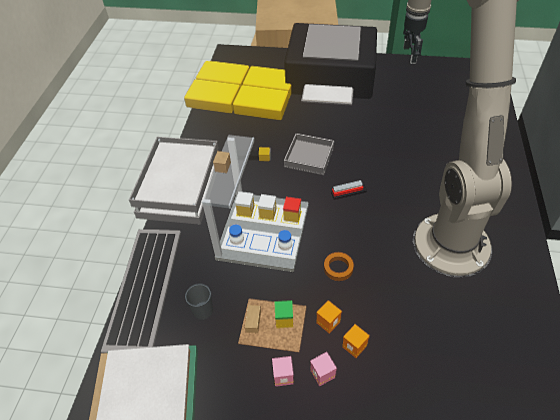

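Candidates for "fresh" in the top picture: pink cubes at (126,226) and (129,263), orange at (183,265) and (159,293), and the green-topped one at (181,220). The green one stands on the cork board with the parcel behind it, so it fits. I'll confirm it in a crop and measure geometry, including how thick the wrist is, since the shelf limits it.

```bash
python3 - <<'E'
from h import *
D={c:np.load(c+".npz") for c in("top","side")}
for c in D:
    im,d=D[c]["im"],D[c]["d"]; P=cloud(c,d); hsv=cv2.cvtColor(im,cv2.COLOR_RGB2HSV).astype(int); H,S,V=hsv[...,0],hsv[...,1],hsv[...,2]
    z=P[...,2]; ok=d>0
    def rep(n,m):
        if m.sum()<8: print(c,n,m.sum());return
        q=P[m]; r=cv2.minAreaRect(q[:,:2].astype(np.float32)); print(c,n,m.sum(),q.mean(0).round(1),np.round(r[0],1),np.round(r[1],1),round(r[2],1))
    box=lambda x0,x1,y0,y1:ok&(P[...,0]>x0)&(P[...,0]<x1)&(P[...,1]>y0)&(P[...,1]<y1)
    rep("green",box(440,540,270,380)&(H>45)&(H<75)&(S>120)&(z>55))
    rep("red",box(470,570,-90,20)&((H<8)|(H>172))&(S>150)&(z>75))
    rep("whiteM",box(555,632,-80,10)&(z>78)&(z<100)); rep("whiteB",box(635,705,-90,0)&(z>78)&(z<100))
    rep("yellowliner",box(470,710,-110,20)&(abs(z-24)<8)&(H>20)&(H<35)&(S>100))
    rep("board",box(440,740,-150,190)&(z>12)&(z<30))
    rep("shelf",box(600,760,-150,190)&(z>255)&(z<295))
    rep("tray",box(380,600,-450,-240)&(z>-5)&(z<45)&(V>90))
    rep("parcel",box(540,620,280,400)&(z>25)&(z<50))
    rep("cork",box(420,640,250,420)&(S>60)&(z<15)&(V>60)&(z>-4))
# wrist profile from side
P=cloud("side",D["side"]["d"]); t=np.array(arm.sense()["eef_pos"]); rel=P-t
m=(D["side"]["d"]>0)&(np.hypot(rel[...,0],rel[...,1])<250)&(P[...,2]>150)&(P[...,2]<700)
q=rel[m]
for h in range(0,420,20):
    s=q[(q[:,2]>=h)&(q[:,2]<h+20)]
    if len(s)>3: print(h,len(s),s.min(0).round(),s.max(0).round())
a=D["top"]["im"][160:300,90:350];save("crop",cv2.resize(a,(780,420),interpolation=cv2.INTER_CUBIC))
print(arm.camera_model("wrist"))
E
```

```text
top green 25 [482.1 311.1  66.8] [488.4 323.4] [42.4 43.9] 10.4
top red 286 [511.8 -34.2  89.2] [512.5 -34.1] [47.6 45.4] 86.4
top whiteM 315 [594.2 -36.3  89.2] [595.  -36.6] [48.5 49.7] 86.2
top whiteB 311 [668.7 -40.5  88.7] [669.6 -40.6] [49.  49.9] 87.0
top yellowliner 22 [545.3 -34.5  27.5] [579.4 -38.3] [ 44.4 182.8] 89.7
top board 5867 [594.7  28.9  22.7] [601.   20.6] [270.4 250. ] 86.5
top shelf 3694 [680.1  15.9 282.4] [684.   15.4] [270.1  82.1] 86.5
top tray 2508 [ 490.9 -346.4   10.2] [ 489.6 -348.7] [166.3 150.6] 80.3
top parcel 324 [576.4 340.9  38.1] [577.2 341.6] [36.7 70.4] 3.0
top cork 2083 [513.  342.2   4.4] [520.9 343. ] [145.2 174.8] 88.5
side green 298 [489.9 328.3  67.9] [489.8 326. ] [46.8 52.8] 8.6
side red 209 [512.4 -32.6  87.7] [513.2 -32.1] [55.2 48.3] 87.3
side whiteM 214 [594.1 -34.1  87.2] [594.1 -36.6] [55.3 49.9] 86.3
side whiteB 214 [668.6 -37.4  87.4] [669.9 -40.5] [57.8 51.5] 86.8
side yellowliner 104 [587.3 -27.6  25.9] [591.9 -39.8] [ 63.8 208.7] 85.1
side board 3606 [595.6  55.9  21.7] [601.   20.5] [277.2 252. ] 86.6
side shelf 1917 [680.1 
[... 604 characters left out ...]
  47. 220.]
220 111 [-38.  -2. 221.] [ 39.  48. 239.]
240 141 [-39.  -6. 240.] [ 38.  46. 260.]
260 114 [-35.  15. 260.] [ 35.  46. 280.]
280 5 [ -8.  39. 280.] [ 15.  42. 281.]
{'K': array([[299.25222859,   0.        , 281.72395979],
       [  0.        , 299.25222859, 211.41661831],
       [  0.        ,   0.        ,   1.        ]]), 'tool_from_camera': array([[ 9.99999902e-01, -8.60461750e-05, -4.33327861e-04,
        -1.85268503e-01],
       [ 3.84599373e-04, -3.13099044e-01,  9.49720401e-01,
        -1.78709476e+02],
       [-2.17394347e-04, -9.49720475e-01, -3.13098980e-01,
         8.05480691e+01],
       [ 0.00000000e+00,  0.00000000e+00,  0.00000000e+00,
         1.00000000e+00]])}
```

View pics/crop.png

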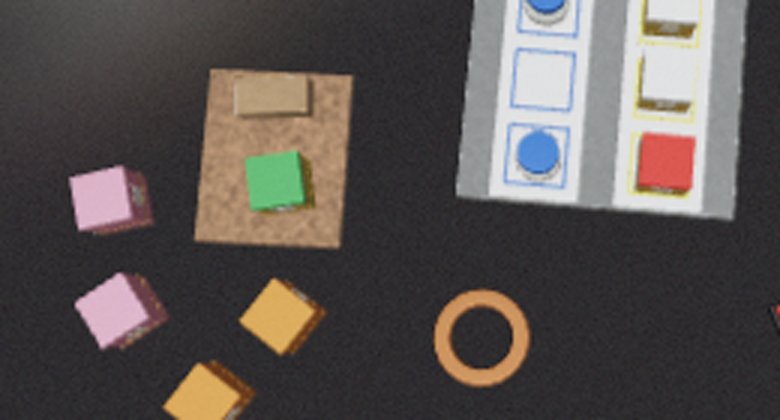

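The green top is confirmed on the cork at crop (277,180), turned about 10°. The rack's yaw is about -3.5°, so the lane squares work out near (517,-34), (592,-39) and (667,-44). Next I move above the expired carton.

Request:
send_rows(
  series=[
    [[-43,0,41],0],
    [[-43,0,41],0],
    [[-43,0,41],0],
    [[-43,0,41],0],
    [[-43,0,41],0],
    [[-43,0,41],0],
    [[-43,0,41],0],
    [[-43,0,41],0],
  ],
  hand=1,
  squeeze=40,
)

```text
time_s: 2.7
eef_pos: [397.2, -243.7, 195.7]
tool_rot: [-1.57, -0.001, -1.335]
wrist_force: [0.0, -1.0, 0.9]
grip_width: 85.5
```

Request:
send_rows(
  series=[
    [[-43,0,41],0],
    [[-43,0,41],0],
    [[-43,0,41],0],
    [[-43,0,41],0],
    [[0,0,0],8.5],
    [[0,0,0],8.5],
    [[0,0,0],0],
    [[0,0,0],0],
  ],
)

```text
time_s: 3.7
eef_pos: [515.5, -39.8, 195.4]
tool_rot: [-1.571, -0.0, -1.629]
wrist_force: [0.8, -0.4, 0.5]
grip_width: 85.2
```

```bash
cat >> h.py <<'E'
def go(p,yaw=None):
    "shift in present tool axes to reach p; turn (deg about tool y) to reach tool yaw (z axis heading, deg)"
    R,t=toolpose(); s=R.T@(np.array(p)-t); hd=np.degrees(np.arctan2(R[1,2],R[0,2]))
    print("tcp",t.round(1),"heading",round(hd,2),"tilt",np.round(np.degrees(np.arccos(-R[2,1])),2),"shift",s.round(1),"turn",None if yaw is None else round(-(yaw-hd),2))
def tops(pose,zlo,zhi,im,d,boxc,r=60):
    P=cloud("wrist",d,pose); m=(d>0)&(P[...,2]>zlo)&(P[...,2]<zhi)&(abs(P[...,0]-boxc[0])<r)&(abs(P[...,1]-boxc[1])<r)
    q=P[m]; rr=cv2.minAreaRect(q[:,:2].astype(np.float32)); a=rr[2]; a=(a+45)%90-45
    print("top",m.sum(),q.mean(0).round(1),np.round(rr[0],1),np.round(rr[1],1),round(a,1))
E
python3 - <<'E'
from h import *
pose=toolpose(); im,d=arm.camera("wrist"); save("w1",im)
for z,c,r in((( 80,97),(513,-34),36),((80,97),(594,-36),36)): tops(pose,*z,im,d,c,r)
P=cloud("wrist",d,pose); hsv=cv2.cvtColor(im,cv2.COLOR_RGB2HSV).astype(int)
go([513,-34,55],-3.5)
for n in("place_front","place_middle","expired_center","older_center"): print(n,[(round(q["p"],2),cw("wrist",q["point"],pose)[0].round(1)) for q in arm.pinpoint("wrist",n)[:2]])
E
```

```text
top 2407 [515.3 -35.4  88.5] [513.9 -35.3] [48.8 49.6] -4.1
top 3020 [595.6 -37.3  88.7] [594.6 -37.2] [48.9 48.6] -3.4
tcp [515.5 -39.8 195.4] heading -3.38 tilt 0.01 shift [ -5.7 140.4  -2.9] turn 0.12
place_front [(0.72, array([510.4, -35.3,  50.5]))]
place_middle []
expired_center [(0.63, array([511.9, -33.5,  55.8])), (0.47, array([674.9,  78.4,  22. ]))]
older_center [(0.59, array([595.1, -37.8,  55.8]))]
```

View pics/w1.png

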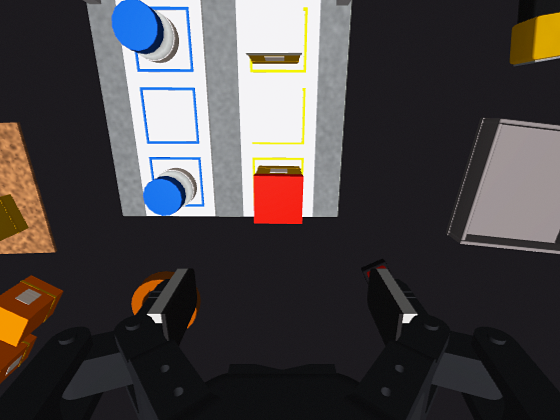

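The view shows the expired carton (red) at (278,198) and the older white at (275,58, top clipped), with the tray on the right. Measurements agree, so I grasp expired.

Request:
send_rows(
  series=[
    [[-4.4,40,-1.9],0],
    [[0,50,0],0],
    [[0,30,0],0],
    [[0,20,0],0],
    [[0,0,0],0],
    [[0,0,0],0],
  ],
)

```text
time_s: 4.7
eef_pos: [514.6, -35.1, 56.1]
tool_rot: [-1.57, 0.0, -1.632]
wrist_force: [-0.1, -0.8, 0.5]
grip_width: 85.6
```

Request:
send_rows(
  series=[
    [[0,0,0],0],
    [[0,0,0],0],
    [[0,0,0],0],
    [[0,0,0],0],
    [[0,0,0],0],
    [[0,0,0],0],
  ],
  hand=0,
)

```text
time_s: 5.45
eef_pos: [513.9, -35.2, 55.3]
tool_rot: [-1.571, -0.0, -1.632]
wrist_force: [-0.3, 0.1, -0.5]
grip_width: -0.3
```

Request:
send_rows(
  series=[
    [[0,-15,0],0],
    [[0,-35,0],0],
    [[0,-40,0],0],
    [[0,0,0],0],
  ],
)

```text
time_s: 5.95
eef_pos: [516.7, -35.0, 149.4]
tool_rot: [-1.563, 0.0, -1.632]
wrist_force: [0.2, -0.1, 0.2]
grip_width: -0.2
```

```bash
python3 - <<'E'
from h import *
D=np.load("top.npz");im,d=D["im"],D["d"];P=cloud("top",d)
m=(d>0)&(P[...,0]>390)&(P[...,0]<600)&(P[...,1]>-440)&(P[...,1]<-250)
for lo,hi in((20,45),(27,45)):
    q=P[m&(P[...,2]>lo)&(P[...,2]<hi)][:,:2].astype(np.float32); print(len(q),cv2.minAreaRect(q))
go([490,-346,145],-9)
E
```

```text
582 ((491.14324951171875, -340.4787902832031), (153.59957885742188, 150.8085174560547), 80.34925842285156)
468 ((491.23297119140625, -340.52362060546875), (153.49725341796875, 150.9028778076172), 80.23408508300781)
tcp [516.7 -35.  149.4] heading -3.5 tilt 0.42 shift [312.1   4.3  -7.7] turn 5.5
```

The grip closed fully, so the grasp missed. I'll look.

```bash
python3 - <<'E'
from h import *
pose=toolpose(); im,d=arm.camera("wrist"); a,da=arm.camera("side"); b,db=arm.camera("top")
save("w2",np.vstack([np.hstack([cv2.resize(im,(400,300)),cv2.resize(a[80:320,150:470],(400,300))]),np.hstack([cv2.resize(b[140:260,220:380],(400,300))]*2)]))
E
```

```text
(no output)
```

View pics/w2.png

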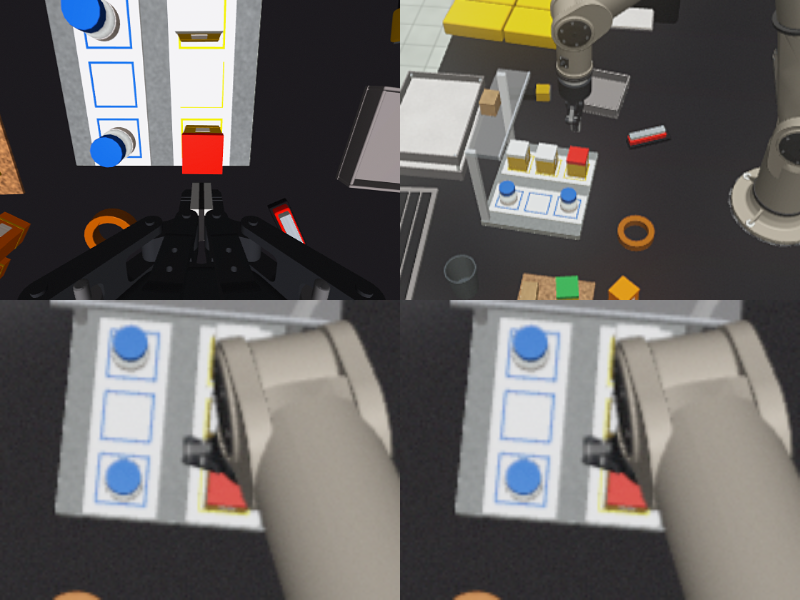

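```bash
python3 - <<'E'
from h import *
pose=toolpose(); im,d=arm.camera("wrist")
tops(pose,80,97,im,d,(513,-35),36); tops(pose,80,97,im,d,(594,-37),36)
T=np.array(arm.camera_model("wrist")["tool_from_camera"]);K=np.array(arm.camera_model("wrist")["K"]); v,u=np.mgrid[:420,:560]
C=np.stack([(u-K[0,2])/K[0,0]*d,(v-K[1,2])/K[1,1]*d,d],-1).reshape(-1,3); q=(C@T[:3,:3].T+T[:3,3]).reshape(420,560,3)
for r in range(240,330,8): print(r,q[r,268].round(),q[r,282].round(),q[r,295].round())
s=arm.sense(); print(s["grip_width"],s["wrist_force"],s["tool_rot"],s["eef_pos"])
E
```

```text
top 3404 [515.6 -35.5  88.4] [513.9 -35.3] [48.8 49.8] -4.5
top 4496 [595.9 -37.3  88.6] [595.1 -37.2] [49.  48.3] -3.5
240 [-12.  57. -23.] [ -0.  57. -23.] [ 11.  56. -23.]
248 [-17. 146. -72.] [ -0. 145. -72.] [ 15. 146. -72.]
256 [-17. 144. -82.] [  -0. -179.   80.] [ 16. 146. -83.]
264 [ -7. -49.  11.] [ -0. -49.  11.] [  6. -49.  11.]
272 [ -7. -58.  12.] [ -0. -56.  11.] [  6. -57.  11.]
280 [ -6. -64.  11.] [ -0. -63.  11.] [  6. -63.  11.]
288 [ -6. -70.  11.] [ -0. -70.  11.] [  5. -71.  11.]
296 [ -6. -77.  12.] [ -0. -73.   9.] [  5. -77.  12.]
304 [ -5. -83.  12.] [ -0. -74.   6.] [  5. -83.  12.]
312 [ -5. -88.  12.] [ -0. -74.   2.] [  5. -86.  11.]
320 [ -5. -92.  12.] [ -0. -74.  -2.] [  4. -92.  13.]
328 [ -5. -95.  12.] [ -0. -74.  -6.] [  4. -94.  11.]
-0.17268809442202393 [ 0.17135012 -0.13483311 -0.28885028] [-1.57211770e+00 -1.81096538e-04 -1.63169938e+00] [513.1802225  -35.26017837 144.75163937]
```

Depth shows why: the shut fingertips are at tool y ≈ -45 mm, not 0, so they closed at z≈100 above the 88 mm carton top. Expired hasn't moved (513.9,-35.3). I'll open, measure the open fingertips and body, then go deeper.

Request:
send_rows(
  series=[
    [[0,0,0],0],
    [[0,0,0],0],
    [[0,0,0],0],
    [[0,0,0],0],
    [[0,0,0],0],
  ],
  hand=0.82,
)

```text
time_s: 6.78
eef_pos: [513.9, -35.2, 145.3]
tool_rot: [-1.571, -0.0, -1.632]
wrist_force: [-0.3, 0.2, 0.1]
grip_width: 69.8
```

```bash
python3 - <<'E'
from h import *
im,d=arm.camera("wrist"); print(arm.sense()["grip_width"])
T=np.array(arm.camera_model("wrist")["tool_from_camera"]);K=np.array(arm.camera_model("wrist")["K"]); v,u=np.mgrid[:420,:560]
C=np.stack([(u-K[0,2])/K[0,0]*d,(v-K[1,2])/K[1,1]*d,d],-1).reshape(-1,3); q=(C@T[:3,:3].T+T[:3,3])
q=q[(d.ravel()>0)&(d.ravel()<260)&(q[:,1]<-10)]
for y in range(-130,-30,6):
    s=q[(q[:,1]>=y)&(q[:,1]<y+6)]
    if len(s): L=s[s[:,0]<0];Rr=s[s[:,0]>0]; print(y,len(s),"z",s[:,2].min().round(),s[:,2].max().round(),"L",L[:,0].min().round(),L[:,0].max().round(),"R",Rr[:,0].min().round() if len(Rr) else 0,Rr[:,0].max().round() if len(Rr) else 0)
E
```

```text
69.95037593759557
-130 4632 z 8.0 21.0 L -69.0 -0.0 R 0.0 68.0
-124 7704 z 0.0 19.0 L -69.0 -0.0 R 0.0 68.0
-118 6949 z -8.0 18.0 L -69.0 -0.0 R 0.0 68.0
-112 4687 z -13.0 18.0 L -68.0 -0.0 R 0.0 67.0
-106 3857 z -13.0 18.0 L -68.0 -26.0 R 25.0 67.0
-100 5763 z -13.0 15.0 L -68.0 -31.0 R 30.0 67.0
-94 1900 z -13.0 15.0 L -67.0 -33.0 R 33.0 67.0
-88 571 z -1.0 14.0 L -58.0 -35.0 R 34.0 57.0
-82 998 z -11.0 12.0 L -48.0 -35.0 R 34.0 48.0
-76 859 z -11.0 12.0 L -49.0 -35.0 R 34.0 49.0
-70 778 z -11.0 12.0 L -49.0 -35.0 R 34.0 48.0
-64 668 z -11.0 12.0 L -49.0 -35.0 R 34.0 48.0
-58 593 z -11.0 12.0 L -49.0 -35.0 R 34.0 48.0
-52 398 z -11.0 12.0 L -47.0 -35.0 R 34.0 47.0
-46 71 z -9.0 10.0 L -36.0 -35.0 R 34.0 35.0
```

Everything matches a 45 mm offset: the true fingertip is at reported TCP minus 45 mm, and the palm is at -118. Regrasping with reported z≈6.

Request:
send_rows(
  series=[
    [[0,50,0],0],
    [[0,45,0],0],
    [[0,30,0],0],
    [[0,14,0],0],
    [[0,0,0],0],
    [[0,0,0],0],
  ],
)

```text
time_s: 7.58
eef_pos: [515.0, -35.2, 7.4]
tool_rot: [-1.569, 0.0, -1.632]
wrist_force: [0.6, 0.8, 0.5]
grip_width: 70.2
```

Request:
send_rows(
  series=[
    [[0,0,0],0],
    [[0,0,0],0],
    [[0,0,0],0],
    [[0,0,0],0],
  ],
  hand=0,
)

```text
time_s: 8.07
eef_pos: [515.0, -35.2, 7.5]
tool_rot: [-1.569, -0.0, -1.632]
wrist_force: [-0.3, -0.8, 6.2]
grip_width: 47.7
```

Request:
send_rows(
  series=[
    [[0,-15,0],0],
    [[0,-35,0],0],
    [[0,-40,0],0],
    [[0,0,0],0],
    [[0,0,0],0],
  ],
)

```text
time_s: 8.7
eef_pos: [513.5, -35.4, 96.4]
tool_rot: [-1.571, -0.0, -1.632]
wrist_force: [-0.3, -0.7, -1.4]
grip_width: 47.7
```

```bash
python3 - <<'E'
from h import *
go([491,-342,96],-9.7)
E
```

```text
tcp [513.5 -35.4  96.4] heading -3.5 tilt 0.02 shift [307.4   0.5  -3.7] turn 6.2
```

Request:
send_rows(
  series=[
    [[40,0,-0.6],0],
    [[55,0,-0.6],0],
    [[55,0,-0.6],0],
    [[55,0,-0.6],0],
    [[55,0,-0.6],0],
    [[47.4,0,-0.7],0],
    [[0,0,0],6.2],
    [[0,0,0],0],
  ],
)

```text
time_s: 9.7
eef_pos: [490.4, -341.5, 94.7]
tool_rot: [-1.574, 0.001, -1.74]
wrist_force: [0.3, 0.7, -1.1]
grip_width: 47.4
```

Request:
send_rows(
  series=[
    [[0,40,0],0],
    [[0,40,0],0],
    [[0,18,0],0],
    [[0,6,0],0],
    [[0,2,0],0],
    [[0,0,0],0],
    [[0,0,0],0],
  ],
)

```text
time_s: 10.58
eef_pos: [492.1, -342.2, -8.7]
tool_rot: [-1.569, -0.001, -1.74]
wrist_force: [-0.3, -0.8, -1.3]
grip_width: 47.7
```

```bash
python3 - <<'E'
from h import *
go([491,-341,-11.5],-9.7); print(arm.sense()["wrist_force"])
pose=toolpose(); im,d=arm.camera("wrist"); print([(round(q["p"],2),cw("wrist",q["point"],pose)[0].round(1)) for q in arm.pinpoint("wrist","return_tray_in")[:2]])
E
```

```text
tcp [ 492.1 -342.2   -8.7] heading -9.69 tilt 0.1 shift [-1.   2.8 -1.3] turn 0.01
[-0.32964413 -0.77432021 -1.25789908]
[]
```

Request:
send_rows(
  series=[
    [[0,1.5,0],0],
    [[0,1,0],0],
    [[0,0,0],0],
    [[0,0,0],0],
  ],
)

```text
time_s: 11.18
eef_pos: [491.6, -341.9, -11.4]
tool_rot: [-1.571, -0.0, -1.74]
wrist_force: [-2.4, 0.6, 6.6]
grip_width: 47.7
```

Request:
send_rows(
  series=[
    [[0,0,0],0],
    [[0,0,0],0],
    [[0,0,0],0],
    [[0,0,0],0],
  ],
  hand=0.82,
)

```text
time_s: 11.68
eef_pos: [491.5, -341.8, -12.3]
tool_rot: [-1.571, 0.0, -1.74]
wrist_force: [-0.1, -0.1, 1.0]
grip_width: 69.9
```

Request:
send_rows(
  series=[
    [[0,-20,0],0],
    [[0,-50,0],0],
    [[0,-45,0],0],
    [[0,0,0],-6.2],
    [[0,0,0],0],
  ],
)

```text
time_s: 12.3
eef_pos: [491.9, -342.1, 104.6]
tool_rot: [-1.569, -0.001, -1.633]
wrist_force: [0.2, 0.5, -0.7]
grip_width: 70.1
```

```bash
python3 - <<'E'
from h import *
pose=toolpose(); im,d=arm.camera("wrist")
tops(pose,55,80,im,d,(491,-341),40)
go([595,-37,106],-3.5)
E
```

```text
top 4084 [ 493.  -341.5   69.2] [ 490.7 -341.2] [48.9 49.5] -9.9
tcp [ 491.4 -341.9  103.7] heading -3.62 tilt 0.04 shift [-310.8   -2.4   84.1] turn -0.12
```

Expired stands upright in the tray at (490.7,-341.2), top at 69 mm. The shelf needs a tilted hand and the tool can't turn a carton cleanly when tilted, so I'll square up the fresh carton on its cork first.

Request:
send_rows(
  series=[
    [[-40,-5,-2],0],
    [[-60,-5,-4],0],
    [[-60,-5,-4],0],
    [[-60,-5,-4],0],
    [[-60,0,-4],0],
    [[-60,0,-4],0],
    [[-60,0,-4],0],
    [[-60,0,-4],0],
  ],
)

```text
time_s: 13.35
eef_pos: [489.0, 120.8, 122.6]
tool_rot: [-1.571, -0.0, -1.634]
wrist_force: [-0.4, 0.1, -0.4]
grip_width: 70.2
```

Request:
send_rows(
  series=[
    [[-60,0,-4],0],
    [[-60,0,-4],0],
    [[-60,0,-4],0],
    [[-26,0,-2],0],
    [[0,0,0],0],
    [[0,0,0],0],
  ],
)

```text
time_s: 14.1
eef_pos: [488.1, 324.0, 122.2]
tool_rot: [-1.572, -0.002, -1.634]
wrist_force: [0.1, -0.5, 0.6]
grip_width: 69.9
```

```bash
python3 - <<'E'
from h import *
pose=toolpose(); im,d=arm.camera("wrist"); tops(pose,58,80,im,d,(489,325),36)
go([490,325,0],-3.5)
t,dt=arm.camera("side"); np.savez("side2.npz",im=t,d=dt)
P=cloud("side",dt); tc=pose[1]; rel=P-tc; q=rel[(dt>0)&(np.hypot(rel[...,0],rel[...,1])<200)&(rel[...,2]>130)]
for h in range(140,520,20):
    s=q[(q[:,2]>=h)&(q[:,2]<h+20)]
    if len(s)>3: print(h,len(s),s.min(0).round(),s.max(0).round())
E
```

```text
top 3518 [492.5 326.8  68.4] [490.7 326.8] [49.4 49.2] 10.4
tcp [488.4 323.6 122.3] heading -3.65 tilt 0.11 shift [ -1.8 122.3   1.6] turn -0.15
140 136 [-18.  17. 140.] [ 18.  70. 159.]
160 108 [-36.   7. 160.] [ 35.  39. 180.]
180 140 [-37.   5. 180.] [ 34.  40. 200.]
200 153 [-37.   1. 200.] [ 35.  39. 215.]
220 126 [-39.  -1. 223.] [ 36.  41. 240.]
240 204 [-39. -10. 240.] [ 40.  42. 260.]
260 145 [-37.   2. 260.] [ 36.  50. 280.]
280 208 [-37.   2. 280.] [ 35.  48. 300.]
300 101 [-36.   8. 300.] [ 40.  42. 320.]
320 155 [-57.  -1. 320.] [ 44.  58. 340.]
340 235 [-69. -21. 340.] [ 61.  62. 360.]
360 458 [-79. -31. 360.] [ 63.  65. 380.]
380 751 [-79. -36. 380.] [ 59.  61. 400.]
400 872 [-92. -52. 400.] [ 49.  50. 420.]
420 936 [-112.  -81.  420.] [ 31.  23. 440.]
440 704 [-123.  -93.  440.] [ -7. -14. 460.]
460 698 [-140. -118.  460.] [-23. -36. 480.]
480 707 [-152. -144.  480.] [-40. -57. 500.]
500 684 [-153. -158.  500.] [-57. -78. 520.]
```

Request:
send_rows(
  series=[
    [[-3.3,0,2.1],-7],
    [[0,50,0],-7],
    [[0,45,0],0],
    [[0,27,0],0],
    [[0,10,0],0],
    [[0,0,0],0],
    [[0,0,0],0],
  ],
)

```text
time_s: 15.08
eef_pos: [491.4, 329.2, -7.8]
tool_rot: [-1.569, 0.001, -1.388]
wrist_force: [-0.0, -0.6, 0.0]
grip_width: 69.9
```

Request:
send_rows(
  series=[
    [[0,0,0],0],
    [[0,0,0],0],
    [[0,0,0],0],
    [[0,0,0],0],
  ],
  hand=0,
)

```text
time_s: 15.58
eef_pos: [491.3, 329.2, -8.0]
tool_rot: [-1.569, 0.0, -1.388]
wrist_force: [-0.9, -0.2, 5.8]
grip_width: 47.7
```

Request:
send_rows(
  series=[
    [[0,-10,0],0],
    [[0,-5,0],7],
    [[0,0,0],7],
    [[0,0,0],0],
    [[0,9,0],0],
    [[0,4,0],0],
    [[0,0,0],0],
    [[0,0,0],0],
  ],
)

```text
time_s: 16.58
eef_pos: [490.3, 328.7, -7.6]
tool_rot: [-1.571, -0.0, -1.631]
wrist_force: [0.9, 0.9, -1.8]
grip_width: 47.6
```

Request:
send_rows(
  series=[
    [[0,1.5,0],0],
    [[0,1,0],0],
    [[0,0,0],0],
    [[0,0,0],0],
  ],
)

```text
time_s: 17.08
eef_pos: [490.5, 328.8, -8.0]
tool_rot: [-1.57, -0.001, -1.632]
wrist_force: [-4.5, -3.8, 15.8]
grip_width: 47.4
```

Request:
send_rows(
  series=[
    [[0,0,0],0],
    [[0,0,0],0],
    [[0,0,0],0],
    [[0,0,0],0],
  ],
  hand=0.82,
)

```text
time_s: 17.58
eef_pos: [490.4, 328.8, -9.9]
tool_rot: [-1.571, -0.0, -1.632]
wrist_force: [-0.8, -0.3, -0.8]
grip_width: 70.0
```

Request:
send_rows(
  series=[
    [[0,-20,0],0],
    [[0,-50,0],0],
    [[0,-50,0],0],
    [[0,-8,0],0],
    [[0,0,0],0],
    [[0,0,0],0],
  ],
)

```text
time_s: 18.32
eef_pos: [489.7, 328.0, 117.1]
tool_rot: [-1.572, -0.002, -1.632]
wrist_force: [0.4, -0.1, -0.5]
grip_width: 70.1
```

```bash
python3 - <<'E'
from h import *
pose=toolpose(); im,d=arm.camera("wrist"); tops(pose,58,80,im,d,(490,327),36)
go([540,-37,120],-3.5)
E
```

```text
top 3633 [491.7 329.2  68.3] [489.7 329.3] [48.8 48.9] -3.5
tcp [489.6 328.  116.9] heading -3.49 tilt 0.16 shift [361.3  -2.6  72.5] turn 0.01
```

Request:
send_rows(
  series=[
    [[40,0,10],0],
    [[55,0,10],0],
    [[55,0,10],0],
    [[55,0,10],0],
    [[55,0,10],0],
    [[55,0,11],0],
    [[46,0,11],0],
    [[0,0,0],0],
  ],
)

```text
time_s: 19.38
eef_pos: [539.7, -41.0, 116.9]
tool_rot: [-1.573, -0.002, -1.639]
wrist_force: [0.4, 1.2, -0.3]
grip_width: 70.2
```

Request:
send_rows(
  series=[
    [[0,0,0],0],
    [[0,0,0],0],
  ],
)

```text
time_s: 19.62
eef_pos: [540.0, -34.0, 117.9]
tool_rot: [-1.572, 0.001, -1.629]
wrist_force: [0.2, -0.2, 0.0]
grip_width: 69.9
```

```bash
python3 - <<'E'
from h import *
pose=toolpose(); im,d=arm.camera("wrist"); save("w3",im); P=cloud("wrist",d,pose)
tops(pose,80,97,im,d,(595,-37),36)
tops(pose,80,97,im,d,(669,-41),36)
go([588,-37,7],-3.5)
c,s=np.cos(np.radians(-3.5)),np.sin(np.radians(-3.5)); L=np.array([[c,s],[-s,c]])  # world->lane
hsv=cv2.cvtColor(im,cv2.COLOR_RGB2HSV).astype(int)
m=(d>0)&(abs(P[...,2]-24)<6)&(hsv[...,0]>22)&(hsv[...,0]<36)&(hsv[...,1]>130)&(abs(P[...,1]+40)<60)&(P[...,0]>470)&(P[...,0]<720)
q=(P[m][:,:2]-[592.3,-39.1])@L.T; print(len(q))
hx,e=np.histogram(q[:,0],bins=np.arange(-120,120,2)); print("x",[(int(a),int(n)) for a,n in zip(e,hx) if n>12])
hy,e=np.histogram(q[:,1],bins=np.arange(-40,40,2)); print("y",[(int(a),int(n)) for a,n in zip(e,hy) if n>12])
E
```

```text
top 5115 [595.8 -37.3  88.6] [594.8 -37.2] [49.  48.4] -3.5
top 5821 [664.8 -40.9  88.5] [664.8 -40.9] [49.  39.7] -3.2
tcp [540.1 -34.1 118. ] heading -3.33 tilt 0.05 shift [  0.2 111.   48.1] turn 0.17
1217
x [(-106, 64), (-104, 107), (-48, 124), (-46, 64), (26, 78), (28, 138), (44, 56), (46, 208), (48, 15), (50, 14), (52, 18)]
y [(-32, 23), (-30, 205), (-28, 62), (-26, 27), (-24, 32), (-22, 31), (-20, 27), (-18, 30), (-16, 30), (-14, 31), (-12, 27), (-10, 29), (-8, 29), (-6, 26), (-4, 29), (-2, 30), (0, 26), (2, 36), (4, 24), (6, 26), (8, 30), (10, 26), (12, 25), (14, 29), (16, 26), (18, 28), (20, 25), (22, 29), (24, 29), (26, 85), (28, 105)]
```

View pics/w3.png

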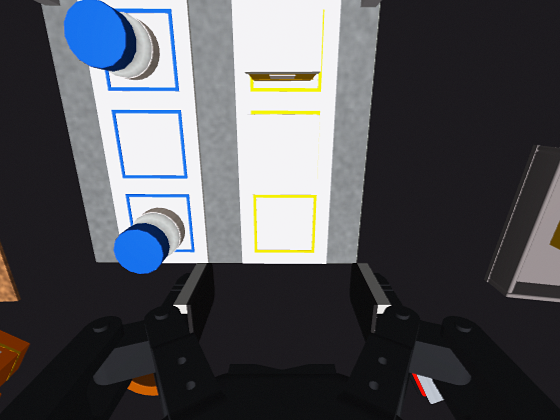

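The empty front square shows at (285,222). The fitted lines confirm the places: front (517.1,-34.9), middle (592.0,-39.4), back (666.8,-44.1). Now I move older forward, gripping it a little towards its front to stay clear of the shelf.

Request:
send_rows(
  series=[
    [[0,0,24],0.2],
    [[0,0,24],0],
    [[0,40,0],0],
    [[0,40,0],0],
    [[0,25,0],0],
    [[0,7,0],0],
    [[0,0,0],0],
    [[0,0,0],0],
  ],
)

```text
time_s: 20.68
eef_pos: [589.3, -38.6, 7.6]
tool_rot: [-1.569, 0.0, -1.635]
wrist_force: [0.3, 0.7, -0.6]
grip_width: 70.0
```

Request:
send_rows(
  series=[
    [[0,0,0],0],
    [[0,0,0],0],
    [[0,0,0],0],
    [[0,0,0],0],
  ],
  hand=0,
)

```text
time_s: 21.18
eef_pos: [589.1, -38.8, 7.4]
tool_rot: [-1.569, 0.0, -1.635]
wrist_force: [-0.8, -0.0, 6.3]
grip_width: 47.7
```

Request:
send_rows(
  series=[
    [[0,-6,0],0],
    [[0,-6,0],0],
    [[0,0,-15],0],
    [[1.2,0,-25],0],
    [[1.2,0,-25],0],
    [[0,0,-12],0],
    [[0,0,0],0],
    [[0,0,0],0],
  ],
)

```text
time_s: 22.18
eef_pos: [512.4, -36.3, 18.6]
tool_rot: [-1.569, 0.0, -1.635]
wrist_force: [0.2, -0.3, -1.3]
grip_width: 47.6
```

```bash
python3 - <<'E'
from h import *
pose=toolpose(); im,d=arm.camera("wrist"); tops(pose,92,110,im,d,(517,-35),36)
go([510.3,-34.5,8],-3.5); print(arm.sense()["grip_width"])
E
```

```text
top 15960 [522.3 -36.2  99.8] [518.3 -34.6] [72. 51.] -4.4
tcp [512.5 -36.2  18.5] heading -3.69 tilt 0.08 shift [-1.6 10.5 -2.3] turn -0.19
47.422532481368705
```

Request:
send_rows(
  series=[
    [[-1.6,0,-1.2],-0.2],
    [[0,6,0],0],
    [[0,3.5,0],0],
    [[0,1.5,0],0],
    [[0,0.8,0],0],
    [[0,0,0],0],
  ],
)

```text
time_s: 22.98
eef_pos: [509.8, -34.7, 7.4]
tool_rot: [-1.571, -0.001, -1.632]
wrist_force: [-4.6, 0.6, 13.0]
grip_width: 47.6
```

Request:
send_rows(
  series=[
    [[0,0,0],0],
    [[0,0,0],0],
    [[0,0,0],0],
    [[0,0,0],0],
  ],
  hand=0.82,
)

```text
time_s: 23.48
eef_pos: [510.1, -34.7, 6.4]
tool_rot: [-1.571, 0.0, -1.632]
wrist_force: [0.8, -0.3, 0.4]
grip_width: 70.1
```

Request:
send_rows(
  series=[
    [[0,-20,0],0],
    [[0,-45,0],0],
    [[0,-45,0],0],
    [[0,0,0],0],
    [[0,0,0],0],
  ],
)

```text
time_s: 24.1
eef_pos: [509.7, -34.8, 116.1]
tool_rot: [-1.571, -0.0, -1.632]
wrist_force: [0.0, 0.3, -0.8]
grip_width: 69.7
```

```bash
python3 - <<'E'
from h import *
pose=toolpose(); im,d=arm.camera("wrist"); tops(pose,80,97,im,d,(517,-35),36); tops(pose,80,97,im,d,(669,-41),36)
go([510.3,-34.5,8],-3.5); print(arm.sense()["joints"])
E
```

```text
top 4371 [517.6 -34.5  88.5] [515.8 -34.5] [49.  49.7] -3.3
top 1635 [648.5 -39.9  87.8] [649.2 -40. ] [48.6  8.9] -3.2
tcp [509.2 -34.8 115.4] heading -3.5 tilt 0.11 shift [ -0.4 107.4   1.3] turn 0.0
[ 0.27983003  0.33655156 -0.39928799  1.99897711  0.17311335  0.8402087
 -1.84742906]
```

Older stands at (515.8,-34.5), yaw -3.3. The moves never tilt the tool, but poses out of reach are "approached as far as the arm can". I'll test high above everything whether reaching out past the limit leans the hand.

Request:
send_rows(
  series=[
    [[0,-60,0],0],
    [[0,-60,0],0],
    [[0,-60,0],0],
    [[0,-60,0],0],
    [[0,-50,0],0],
    [[0,0,60],0],
    [[0,0,60],0],
    [[0,0,60],0],
  ],
)

```text
time_s: 25.15
eef_pos: [691.4, -46.1, 404.4]
tool_rot: [-1.573, -0.001, -1.632]
wrist_force: [1.2, -0.6, 1.6]
grip_width: 69.7
```

Request:
send_rows(
  series=[
    [[0,0,60],0],
    [[0,0,60],0],
    [[0,0,60],0],
    [[0,0,60],0],
  ],
)

```text
time_s: 25.65
eef_pos: [875.7, -64.6, 391.0]
tool_rot: [-1.587, 0.021, -1.653]
wrist_force: [0.2, -2.8, -2.4]
grip_width: 69.9
```

```bash
python3 -c "
from h import *
go([800,-54,400],-3.5); print(arm.sense()['joints'])"
```

```text
tcp [875.7 -64.6 391. ] heading -4.68 tilt 1.5 shift [ -4.5  -7.7 -76.4] turn -1.18
[ 0.02087395  0.91452499 -0.04859069  0.36162721  0.01733196  1.88016031
 -1.65659368]
```

Request:
send_rows(
  series=[
    [[0,0,30],0],
    [[0,0,30],0],
    [[0,0,0],0],
    [[0,0,0],0],
  ],
)

```text
time_s: 26.15
eef_pos: [893.1, -78.0, 384.5]
tool_rot: [-1.575, 0.028, -1.677]
wrist_force: [-0.7, 1.1, 0.3]
grip_width: 70.1
```

```bash
python3 -c "
from h import *
go([800,-54,400],-3.5); print(arm.sense()['joints'], toolpose()[0].round(3))"
```

```text
tcp [893.1 -78.  384.5] heading -6.06 tilt 1.62 shift [-14.5 -14.7 -95.2] turn -2.56
[-0.03261408  0.99981737  0.49577852  0.26506393 -0.46712475  1.90863683
 -1.58672119] [[-0.106 -0.001  0.994]
 [-0.994  0.028 -0.106]
 [-0.028 -1.    -0.004]]
```

Out-of-reach rows do change the orientation a little. Here the wrist joint is at its upper stop, so I'll try pushing upward, which should lean the fingers outward.

Request:
send_rows(
  series=[
    [[0,-60,0],0],
    [[0,-60,0],0],
    [[0,-60,0],0],
  ],
)

```text
time_s: 26.52
eef_pos: [872.6, -75.1, 504.3]
tool_rot: [-1.44, 0.038, -1.669]
wrist_force: [0.9, -0.8, 0.4]
grip_width: 70.4
```

```bash
python3 -c "
from h import *
go([800,-54,400],-3.5); print(arm.sense()['joints'], toolpose()[0].round(3))"
```

```text
tcp [872.6 -75.1 504.3] heading -5.91 tilt 7.81 shift [ -9.9  94.2 -87.4] turn -2.41
[ 0.00206173  0.85487767  0.18234177  0.24219981 -0.18780035  1.91504573
 -1.63370756] [[-0.098  0.134  0.986]
 [-0.994  0.024 -0.102]
 [-0.038 -0.991  0.131]]
```

Works: now 7.8° of outward lean. Three more rows.

Request:
send_rows(
  series=[
    [[0,-60,0],0],
    [[0,-60,0],0],
    [[0,-60,0],0],
  ],
)

```text
time_s: 26.9
eef_pos: [835.2, -76.0, 620.8]
tool_rot: [-1.304, 0.041, -1.668]
wrist_force: [0.5, -0.1, 0.3]
grip_width: 70.1
```

```bash
python3 -c "
from h import *
go([800,-54,400],-3.5); print(arm.sense()['joints'], toolpose()[0].round(3))"
```

```text
tcp [835.2 -76.  620.8] heading -6.24 tilt 15.46 shift [ -9.4 203.8 -94.2] turn -2.74
[-0.01000934  0.72109806  0.24081422  0.2425837  -0.22530292  1.91505862
 -1.62853273] [[-0.097  0.266  0.959]
 [-0.994  0.014 -0.105]
 [-0.041 -0.964  0.263]]
```

Request:
send_rows(
  series=[
    [[0,-62,0],-1],
    [[0,-20,0],-1.2],
    [[0,0,0],0],
  ],
)

```text
time_s: 27.28
eef_pos: [813.6, -77.0, 670.9]
tool_rot: [-1.242, 0.03, -1.633]
wrist_force: [0.5, -0.4, 0.2]
grip_width: 70.3
```

```bash
cat >> h.py <<'E'
def gp():
    "true grasp point (64 mm behind reported TCP)"
    R,t=toolpose(); return t-64*R[:,1]
def gog(p):
    R,t=toolpose(); g=t-64*R[:,1]; print("grasp",g.round(1),"shift",(R.T@(np.array(p)-g)).round(1)); print("lane dir in tool",(R.T@[.998,-.061,0]).round(3),"up",(R.T@[0,0,1]).round(3))
E
python3 -c "
from h import *
gog([565,-38,180]); print(arm.sense()['joints'], toolpose()[0].round(3),toolpose()[1])"
```

```text
grasp [792.8 -77.6 731.4] shift [  -8.8  448.1 -395.9]
lane dir in tool [-0.001  0.323  0.946] up [-0.03  -0.946  0.323]
[-0.01515174  0.66171332  0.26315552  0.24202422 -0.23720649  1.91506778
 -1.58840442] [[-0.062  0.324  0.944]
 [-0.998  0.008 -0.068]
 [-0.03  -0.946  0.323]] [813.59988313 -77.01988156 670.90494059]
```

Lean is 18.9° with the jaw aligned to the lane and 1.7° of roll. Backing off towards the robot, then down in front of the shelf.

Request:
send_rows(
  series=[
    [[0,-18.4,-54],0],
    [[0,-18.4,-54],0],
    [[0,-18.4,-54],0],
    [[0,-18.4,-54],0],
    [[1.8,56.8,-19.4],0],
    [[1.8,56.8,-19.4],0],
    [[1.8,56.8,-19.4],0],
    [[1.8,56.8,-19.4],0],
  ],
)

```text
time_s: 28.28
eef_pos: [603.3, -62.1, 428.3]
tool_rot: [-1.246, 0.026, -1.633]
wrist_force: [0.3, -0.9, -0.4]
grip_width: 70.2
```

Request:
send_rows(
  series=[
    [[1.8,56.8,-19.4],0],
    [[1.8,56.8,-19.4],0],
    [[1.8,56.8,-19.4],0],
    [[1.2,37.8,-13],0],
    [[0,0,0],0],
    [[0,0,0],0],
  ],
)

```text
time_s: 29.02
eef_pos: [604.3, -63.6, 213.2]
tool_rot: [-1.242, 0.027, -1.635]
wrist_force: [0.4, -0.4, 0.7]
grip_width: 70.0
```

```bash
python3 - <<'E'
from h import *
pose=toolpose(); gog([585,-38.5,115]); print(arm.sense()['joints'], pose[0].round(3),pose[1].round(1))
im,d=arm.camera("wrist"); save("w4",im)
tops(pose,80,97,im,d,(669,-41),36);tops(pose,80,97,im,d,(516,-35),36)
E
```

```text
grasp [583.6 -63.9 273.8] shift [-21.2 150.8 -51.6]
lane dir in tool [-0.003  0.323  0.946] up [-0.027 -0.946  0.322]
[-0.21323984  0.17309633  0.24850513  1.99993966 -0.09187459  0.64615582
 -1.55041524] [[-0.064  0.324  0.944]
 [-0.998  0.005 -0.069]
 [-0.027 -0.946  0.322]] [604.3 -63.6 213.2]
top 688 [652.7 -40.2  88.6] [652.8 -40.1] [48.6 15.3] -3.7
top 2197 [516.6 -34.7  88.4] [515.9 -34.6] [48.4 49.6] -3.5
```

View pics/w4.png

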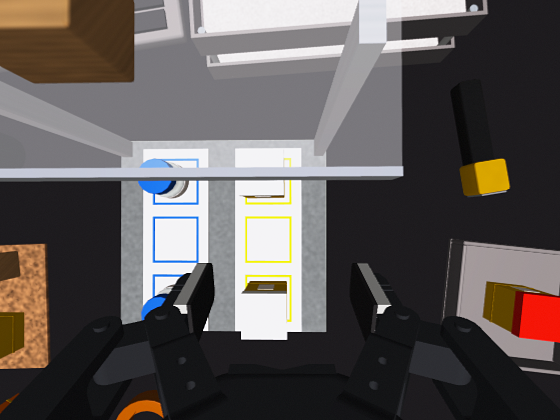

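The view shows the old carton under the shelf edge at (263,188), the middle square empty at (268,240) and older at (264,318). I approach along the tool axis.

Request:
send_rows(
  series=[
    [[-11.5,45,1],0],
    [[-11.6,45,0.8],0],
    [[0,37,0],0],
    [[0,0,0],0],
    [[0,0,0],0],
  ],
)

```text
time_s: 29.7
eef_pos: [648.9, -40.9, 95.7]
tool_rot: [-1.24, 0.028, -1.636]
wrist_force: [-0.4, 0.6, 0.9]
grip_width: 70.1
```

```bash
python3 - <<'E'
from h import *
gog([657,-40,70]); pose=toolpose();print(pose[0].round(3))
im,d=arm.camera("wrist"); tops(pose,75,97,im,d,(669,-41),40)
E
```

```text
grasp [628.1 -41.2 156.2] shift [-0.7 90.9 -0.8]
lane dir in tool [-0.005  0.325  0.946] up [-0.028 -0.945  0.325]
[[-0.066  0.326  0.943]
 [-0.997  0.005 -0.071]
 [-0.028 -0.945  0.325]]
top 5195 [669.5 -41.3  88.6] [669.8 -41.1] [49.  48.8] -3.3
```

Request:
send_rows(
  series=[
    [[-0.5,40,-0.8],0],
    [[0,30,0],0],
    [[0,15,0],0],
    [[0,5,0],0],
    [[0,0,0],0],
    [[0,0,0],0],
  ],
)

```text
time_s: 30.5
eef_pos: [676.5, -39.7, 9.2]
tool_rot: [-1.241, 0.028, -1.636]
wrist_force: [0.1, 0.5, 1.0]
grip_width: 69.9
```

Request:
send_rows(
  series=[
    [[0,0,0],0],
    [[0,0,0],0],
    [[0,0,0],0],
    [[0,0,0],0],
  ],
  hand=0,
)

```text
time_s: 31.0
eef_pos: [676.3, -39.9, 9.0]
tool_rot: [-1.242, 0.027, -1.636]
wrist_force: [-3.2, 0.3, 5.3]
grip_width: 47.8
```

```bash
python3 - <<'E'
from h import *
gog([657,-40,70]); s=arm.sense(); print(s["wrist_force"],s["wrist_torque"],s["grip_width"]); print(toolpose()[0].round(3))
E
```

```text
grasp [655.6 -40.2  69.5] shift [-0.3 -0.   1.5]
lane dir in tool [-0.004  0.323  0.946] up [-0.027 -0.946  0.323]
[-3.19057814  0.32410979  5.28040091] [-0.18208308  0.51770349 -0.07651303] 47.795163780936214
[[-0.065  0.324  0.944]
 [-0.997  0.005 -0.071]
 [-0.027 -0.946  0.323]]
```

Request:
send_rows(
  series=[
    [[-0.1,-4.7,1.6],0],
    [[-0.1,-2.8,1],0],
    [[1,-8,-23.6],0],
    [[1,-8,-24],0],
    [[1,-9,-26],0],
    [[0,0,0],0],
    [[0,0,0],0],
  ],
  squeeze=60,
)

```text
time_s: 31.88
eef_pos: [599.3, -37.4, 16.2]
tool_rot: [-1.242, 0.028, -1.636]
wrist_force: [1.4, 0.6, -1.2]
grip_width: 47.5
```

```bash
python3 - <<'E'
from h import *
gog([577.8,-38.5,69.5]); s=arm.sense(); print(s["wrist_force"],s["grip_width"]); pose=toolpose();print(pose[0].round(3))
im,d=arm.camera("wrist"); P=cloud("wrist",d,pose)
m=(d>0)&(abs(P[...,0]-596)<22)&(abs(P[...,1]+39)<18)&(P[...,2]>80)&(P[...,2]<110); q=P[m]
A=np.c_[q[:,:2]-[592,-39.4],np.ones(len(q))]; print(len(q),"plane slope x,y,z0",np.linalg.lstsq(A,q[:,2],rcond=None)[0].round(3))
tops(pose,85,110,im,d,(592,-39),34)
E
```

```text
grasp [578.5 -37.8  76.8] shift [ 1.   6.6 -3. ]
lane dir in tool [-0.004  0.323  0.946] up [-0.028 -0.946  0.323]
[ 1.4045351   0.63988839 -1.22218975] 47.53286111053568
[[-0.065  0.324  0.944]
 [-0.997  0.005 -0.071]
 [-0.028 -0.946  0.323]]
10487 plane slope x,y,z0 [1.000e-03 1.100e-02 9.596e+01]
top 17993 [591.8 -39.   96.5] [592.5 -39.6] [68.2 49.1] -3.7
```

Request:
send_rows(
  series=[
    [[1,4,-1.8],0],
    [[0,2,-0.7],0],
    [[0,1,-0.4],0],
    [[0,0,0],0],
    [[0,0,0],0],
  ],
)

```text
time_s: 32.55
eef_pos: [598.0, -38.5, 9.0]
tool_rot: [-1.242, 0.028, -1.637]
wrist_force: [-6.9, -0.2, 11.7]
grip_width: 47.4
```

Request:
send_rows(
  series=[
    [[0,0,0],0],
    [[0,0,0],0],
    [[0,0,0],0],
    [[0,0,0],0],
  ],
  hand=0.82,
)

```text
time_s: 33.05
eef_pos: [597.7, -38.3, 8.0]
tool_rot: [-1.243, 0.027, -1.636]
wrist_force: [-1.1, -0.4, -0.3]
grip_width: 70.3
```

Request:
send_rows(
  series=[
    [[0,-20,0],0],
    [[0,-40,0],0],
    [[0,-40,0],0],
    [[0,0,0],0],
    [[0,0,0],0],
  ],
)

```text
time_s: 33.67
eef_pos: [565.4, -38.5, 102.6]
tool_rot: [-1.243, 0.028, -1.636]
wrist_force: [-0.5, 0.1, -0.2]
grip_width: 70.0
```

```bash
python3 - <<'E'
from h import *
pose=toolpose();im,d=arm.camera("wrist"); tops(pose,80,97,im,d,(592,-39),34);tops(pose,80,97,im,d,(516,-35),34)
gog([475,329.5,150]);print(pose[0].round(3))
E
```

```text
top 4839 [591.5 -38.8  88.6] [591.7 -38.5] [48.6 48.8] -3.9
top 5087 [516.7 -34.5  88.4] [515.9 -34.6] [48.9 49.4] -3.4
grasp [544.4 -38.9 162.6] shift [-362.6   -8.6  -95.5]
lane dir in tool [-0.004  0.321  0.947] up [-0.027 -0.947  0.321]
[[-0.065  0.323  0.944]
 [-0.998  0.005 -0.07 ]
 [-0.028 -0.946  0.322]]
```

Old stands at (591.7,-38.5) on the middle square. Now to the fresh carton.

Request:
send_rows(
  series=[
    [[-40,-2.5,-17.3],0],
    [[-53.5,-2.5,-17.3],0],
    [[-53.5,-2.5,-17.3],0],
    [[-53.5,-2.5,-17.3],0],
    [[-53.5,-2.5,-17.3],0],
    [[-53.5,-2.5,-17.3],0],
    [[-53.5,-2.5,-17.3],0],
    [[0,0,0],0],
  ],
)

```text
time_s: 34.72
eef_pos: [467.0, 335.6, 88.9]
tool_rot: [-1.243, 0.027, -1.627]
wrist_force: [0.4, -0.7, -1.1]
grip_width: 70.2
```

Request:
send_rows(
  series=[
    [[0,0,0],0],
    [[0,0,0],0],
  ],
)

```text
time_s: 34.98
eef_pos: [469.3, 327.5, 89.8]
tool_rot: [-1.244, 0.026, -1.639]
wrist_force: [-0.2, 0.5, -0.4]
grip_width: 70.2
```

```bash
python3 - <<'E'
from h import *
pose=toolpose();im,d=arm.camera("wrist"); tops(pose,58,77,im,d,(490,329),36)
gog([476.7,330.1,49.5]);print(pose[0].round(3))
E
```

```text
top 4574 [489.4 329.2  68.6] [489.4 329.5] [48.7 48.8] -3.9
grasp [448.8 327.5 150.6] shift [ -1.8 104.7  -6.3]
lane dir in tool [-0.007  0.322  0.947] up [-0.027 -0.947  0.321]
[[-0.068  0.322  0.944]
 [-0.997  0.003 -0.073]
 [-0.026 -0.947  0.321]]
```

Request:
send_rows(
  series=[
    [[-1.8,35,-6.3],0],
    [[0,35,0],0],
    [[0,25,0],0],
    [[0,9.7,0],0],
    [[0,0,0],0],
    [[0,0,0],0],
  ],
)

```text
time_s: 35.78
eef_pos: [497.2, 332.7, -9.8]
tool_rot: [-1.242, 0.029, -1.636]
wrist_force: [0.1, 0.3, -0.2]
grip_width: 69.8
```

Request:
send_rows(
  series=[
    [[0,0,0],0],
    [[0,0,0],0],
    [[0,0,0],0],
    [[0,0,0],0],
  ],
  hand=0,
)

```text
time_s: 36.28
eef_pos: [496.9, 332.7, -9.6]
tool_rot: [-1.243, 0.028, -1.636]
wrist_force: [-4.0, -0.8, 11.9]
grip_width: 47.6
```

```bash
python3 - <<'E'
from h import *
gog([476.7,330.1,49.5]);print(toolpose()[0].round(3), arm.sense()["wrist_force"])
E
```

```text
grasp [476.2 332.3  51. ] shift [2.2 1.5 0.1]
lane dir in tool [-0.005  0.322  0.947] up [-0.028 -0.946  0.322]
[[-0.066  0.323  0.944]
 [-0.997  0.006 -0.071]
 [-0.028 -0.946  0.322]] [-4.04170593 -0.82754579 11.90636088]
```

Request:
send_rows(
  series=[
    [[-0.3,-9.5,3.2],0],
    [[-0.8,-28.4,9.7],0],
    [[-1.2,-40,13.6],0],
    [[-0.8,-28.4,9.7],0],
    [[0,0,0],0],
    [[0,0,0],0],
  ],
)

```text
time_s: 37.02
eef_pos: [496.2, 332.3, 101.0]
tool_rot: [-1.244, 0.027, -1.636]
wrist_force: [-0.9, -0.5, -1.6]
grip_width: 47.1
```

```bash
python3 - <<'E'
from h import *
gog([623.2,-43.6,160]);pose=toolpose();print(pose[0].round(3), arm.sense()["grip_width"])
im,d=arm.camera("wrist"); P=cloud("wrist",d,pose)
m=(d>0)&(abs(P[...,0]-492)<20)&(abs(P[...,1]-329)<18)&(P[...,2]>150)&(P[...,2]<200); q=P[m]
A=np.c_[q[:,:2]-[490,329.3],np.ones(len(q))]; print(len(q),"plane",np.linalg.lstsq(A,q[:,2],rcond=None)[0].round(3))
E
```

```text
grasp [475.6 332.  161.6] shift [365.1  47.3 165.3]
lane dir in tool [-0.004  0.321  0.947] up [-0.027 -0.947  0.321]
[[-0.065  0.322  0.945]
 [-0.998  0.005 -0.07 ]
 [-0.027 -0.947  0.321]] 47.07074214071331
9462 plane [0.00000e+00 9.00000e-03 1.79267e+02]
```

Request:
send_rows(
  series=[
    [[40,0,0],0],
    [[54,0,0],0],
    [[54,0,0],0],
    [[54,0,0],0],
    [[54,0,0],0],
    [[54,0,0],0],
    [[55,0,0],0],
    [[0,0,0],0],
  ],
)

```text
time_s: 38.08
eef_pos: [471.4, -35.3, 90.4]
tool_rot: [-1.246, 0.026, -1.65]
wrist_force: [0.1, -0.0, -1.5]
grip_width: 47.5
```

Request:
send_rows(
  series=[
    [[0,11,38],0],
    [[0,12,42],0],
    [[0,12,42],0],
    [[0,12,42],0],
    [[0,0,0],0],
    [[0,0,0],0],
    [[0,0,0],0],
  ],
)

```text
time_s: 38.95
eef_pos: [641.9, -39.0, 98.9]
tool_rot: [-1.246, 0.027, -1.635]
wrist_force: [-0.2, -0.1, -1.6]
grip_width: 47.3
```

```bash
python3 - <<'E'
from h import *
gog([653.5,-43.3,71.3]);pose=toolpose();print(pose[0].round(3), arm.sense()["grip_width"],arm.sense()["wrist_force"])
E
```

```text
grasp [621.4 -39.3 159.5] shift [ 4.3 93.9  2.4]
lane dir in tool [-0.004  0.32   0.947] up [-0.027 -0.947  0.319]
[[-0.065  0.32   0.945]
 [-0.998  0.005 -0.07 ]
 [-0.027 -0.947  0.319]] 47.300983701581 [-0.16050785 -0.13761433 -1.57976397]
```

Request:
send_rows(
  series=[
    [[2,0,1.2],0],
    [[2.3,15,1.2],0],
    [[0,25,0],0],
    [[0,25,0],0],
    [[0,16,0],0],
    [[0,8,0],0],
    [[0,0,0],0],
    [[0,0,0],0],
  ],
)

```text
time_s: 39.95
eef_pos: [674.6, -43.9, 17.0]
tool_rot: [-1.242, 0.028, -1.636]
wrist_force: [0.1, -1.0, -1.0]
grip_width: 47.5
```

```bash
python3 - <<'E'
from h import *
gog([653.5,-43.3,70.3]);pose=toolpose();print(arm.sense()["grip_width"],arm.sense()["wrist_force"])
E
```

```text
grasp [653.9 -44.2  77.5] shift [-0.7  6.7 -2.8]
lane dir in tool [-0.004  0.323  0.946] up [-0.028 -0.946  0.322]
47.50802168650181 [ 0.05994301 -1.04459217 -0.96344719]
```

Request:
send_rows(
  series=[
    [[-0.7,3.8,-1.7],0],
    [[0,2,-0.7],0],
    [[0,1,-0.4],0],
    [[0,0.5,-0.2],0],
    [[0,0,0],0],
    [[0,0,0],0],
  ],
)

```text
time_s: 40.7
eef_pos: [674.0, -42.5, 10.5]
tool_rot: [-1.242, 0.029, -1.636]
wrist_force: [-9.8, 0.9, 18.3]
grip_width: 47.6
```

Request:
send_rows(
  series=[
    [[0,0,0],0],
    [[0,0,0],0],
    [[0,0,0],0],
    [[0,0,0],0],
  ],
  hand=0.82,
)

```text
time_s: 41.2
eef_pos: [673.8, -42.8, 8.2]
tool_rot: [-1.244, 0.027, -1.636]
wrist_force: [0.5, 0.7, 0.6]
grip_width: 70.1
```

Request:
send_rows(
  series=[
    [[0,-20,0],0],
    [[0,-35,0],0],
    [[0,-35,0],0],
    [[0,0,0],0],
    [[0,0,0],0],
  ],
)

```text
time_s: 41.82
eef_pos: [644.6, -43.0, 93.2]
tool_rot: [-1.244, 0.028, -1.636]
wrist_force: [-0.8, -0.1, -0.0]
grip_width: 69.7
```

```bash
python3 - <<'E'
from h import *
pose=toolpose();im,d=arm.camera("wrist"); 
for c in((667,-44),(592,-39)): tops(pose,78,97,im,d,c,34)
gog([657,-40,70])
E
```

```text
top 5332 [667.2 -43.2  88.7] [667.2 -43.1] [49. 49.] -4.4
top 5683 [592.8 -39.   88.4] [591.6 -38.8] [48.9 49.9] -3.8
grasp [623.7 -43.3 153.2] shift [-3.2 89.5  4.6]
lane dir in tool [-0.004  0.32   0.947] up [-0.027 -0.947  0.32 ]
```

All three are within about 1.5 mm. Retreating and doing a final check.

Request:
send_rows(
  series=[
    [[0,-40,0],0],
    [[0,-50,0],0],
    [[0,-50,-30],0],
    [[0,-40,-40],0],
    [[0,0,-50],0],
    [[60,0,0],0],
    [[60,0,0],0],
    [[60,0,0],0],
  ],
)

```text
time_s: 42.88
eef_pos: [461.2, -216.7, 220.1]
tool_rot: [-1.243, 0.027, -1.635]
wrist_force: [0.8, -0.4, -0.6]
grip_width: 70.0
```

Request:
send_rows(
  series=[
    [[50,0,0],0],
    [[0,0,0],0],
    [[0,0,0],0],
    [[0,0,0],0],
  ],
)

```text
time_s: 43.38
eef_pos: [458.5, -263.5, 218.5]
tool_rot: [-1.244, 0.028, -1.634]
wrist_force: [0.3, -0.5, -0.3]
grip_width: 70.1
```

```bash
python3 - <<'E'
from h import *
D0=np.load("top.npz")
im,d=arm.camera("top"); s,ds=arm.camera("side")
save("fin",np.vstack([cv2.resize(im[130:330,100:440],(700,300)) [:, :],cv2.resize(s[100:380,140:420],(700,300))]))
for c,dd in(("top",d),("side",ds)):
    P=cloud(c,dd)
    def rect(n,x,y,zl,zh,r=34):
        m=(dd>0)&(abs(P[...,0]-x)<r)&(abs(P[...,1]-y)<r)&(P[...,2]>zl)&(P[...,2]<zh)
        if m.sum()<10: print(c,n,m.sum());return
        rr=cv2.minAreaRect(P[m][:,:2].astype(np.float32)); print(c,n,np.round(rr[0],1),np.round(rr[1],1),round((rr[2]+45)%90-45,1),P[m][:,2].mean().round(1))
    for n,x,y in(("front",517,-35),("mid",592,-39),("back",667,-44)): rect(n,x,y,80,98)
    rect("tray",491,-341,60,80); rect("parcel",577,342,28,50,45); rect("jar_a",520,82,65,90,30); rect("jar_b",673,80,65,90,30)
E
```

```text
top front [516.1 -34.1] [49.3 48.5] -3.3 89.1
top mid [591.8 -38.3] [48.9 50.2] -3.8 89.0
top back [667.6 -42.4] [48.7 51.5] -3.8 89.0
top tray [ 490.9 -340.5] [49.9 49.3] -9.4 70.0
top parcel [577.4 341.7] [36.7 69.4] 3.1 38.2
top jar_a [521.1  84.3] [38.9 36. ] 1.1 79.4
top jar_b [674.6  79.4] [38.8 36.9] 0.9 79.2
side front [515.3 -32. ] [55.5 49.2] -3.2 87.8
side mid [591.2 -38.8] [55.9 49.4] -1.8 87.5
side back [666.1 -41.8] [57.6 51.8] -0.6 87.4
side tray [ 489.5 -341.7] [61.3 48.6] -8.6 68.2
side parcel [576.6 342.3] [36.4 73.4] 3.3 37.2
side jar_a [521.1  84.4] [37.6 41.9] 13.0 77.1
side jar_b [673.5  80.1] [40.4 39.6] -2.6 76.9
```

View pics/fin.png

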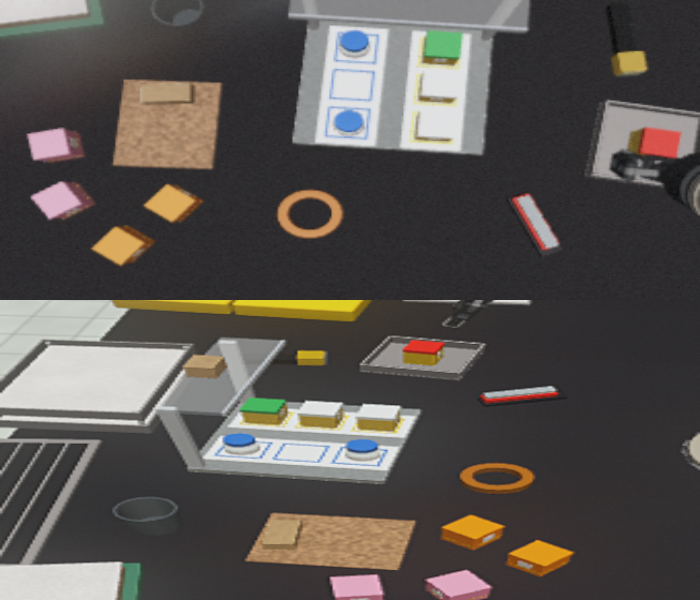

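The final picture shows green, white, white from back to front in the lane at (442,48), (435,87), (435,125). Red is upright in the tray at (655,142), and the bystanders haven't moved. Handing in.

```bash
python3 -c "
from h import *
print(arm.hand_in())"
```

```text
the job is handed in; nothing more can be done
None
```

The job is done and handed in at about 43 s of the 72 s allowed. The expired carton is upright in the return tray, both white-topped cartons are one square forward in their original order, and the green-topped carton is on the back square.

**Final checks (top camera):**

| Carton | Measured position (mm) | Target (mm) | Yaw |
|---|---|---|---|
| Older, front square | (516.1, -34.1) | (517.1, -34.9) | -3.3° |
| Old, middle square | (591.8, -38.3) | (592.0, -39.4) | -3.8° |
| Fresh, back square | (667.6, -42.4) | (666.8, -44.1) | -3.8° |
| Expired, in tray | (490.9, -340.5) | about (491, -341) | -9.4° |

- **Alignment:** the lane itself is at -3.5° and the tray at about -9.7°. Top heights match upright cartons.
- **Bystanders:** the jars and parcel measured within about 3 mm of their start. The tape, stapler, cup and torch look unmoved in the picture, but I did not re-measure them.
- **Forces:** the highest wrist force reported at the end of a move was about 20 N, while setting cartons down.

**What disagreed or failed:**
- **Fingertip position:** the true fingertips are about 45 mm short of the reported TCP. My first grasp closed on air above the expired carton without touching it; I measured the offset by depth and corrected for it.
- **Hand lean:** the moves cannot command a tilt, so I got the 19° lean needed under the shelf by reaching past the arm's limit, high above the rack.
- **Side camera:** it differed from the top camera by 1–2 mm in position and up to 3° in yaw. Its carton outlines are stretched by the visible side faces, so I trusted the top and wrist views. The last wrist view of the fresh carton read -4.4° yaw against the top camera's -3.8°.

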